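Release a battery cassette from its test dock and tray it

ROBOT

A 7-joint arm with a two-finger parallel gripper is mounted at the origin on the work surface. World frame = base frame: x ahead of the robot, y to its left, z up, the work surface at z = 0. Lengths are in mm, angles in rad, forces in N, time in s.
With the tool pointing down it reaches from about 350 to 900 mm from the base axis. Payload 19.9 kg.
Tool frame: the origin (TCP) lies at the very end of the fingers, on their centre line; the grasp point (between the pads) lies 19 mm behind it; z points along the fingers, y is the line along which they close (so a half turn about z gives the same grasp; the last joint's range is limited). The gripper opens to 94 mm and grips with 3 to 60 N. Pads are 16 mm wide; open, the fingers measure 119 mm over their backs; the gripper's body (75 mm by 177 mm) begins 78 mm behind the grasp point.
Start: joints at [-1.296, 0.417, -0.01, 1.614, 0.005, 1.111, -0.053], TCP at [194.1, 594.074, 205.425] pointing down, gripper open.
Joint ranges: [-2.81, 2.81], [-0.39, 2.02], [-1.27, 1.25], [0.06, 2.57], [-1.19, 4.33], [0.19, 2], [-2.82, 2.82]. Speed limits (rad/s): [1.89, 1.89, 2.39, 2.39, 3.01, 3.01, 3.01].

INTERFACE

Orientations are given as a rotation vector (axis times angle).
In Python, from rig import * gives the robot as it stands. The module is installed in compiled form; this text tells all that it offers.
- The arm moves only by the shell command python3 -m jog 'ROWS' [OPENING] [FORCE]. ROWS is JSON, a list of rows, each a list of 4 numbers: the shift along the tool's x, y, z in m, then the turn about the tool's z in degrees. In form: [[dx, dy, dz, spin], ...]. A call has 1 to 8 rows; each row shifts and turns the commanded pose from where the row before left it, along the tool's axes as they then stand; what a row does not reach is not made up. A row lasts 1/10 s, in which the tool goes at most 50 mm and 8.59 degrees, less where a joint would pass 70% of its speed; a pose out of reach is approached as far as the arm can. A call with a gripper value outside its range is refused whole. OPENING is the opening, from 0 (shut) to 1 (fully open), set as the call begins (- or left out, the last holds). The fingers move at their own pace and stop on an object; FORCE is the grip in N (left out, the last holds). Time passes only in rows, so rows that do not move let the fingers close. It gives the time, the measured TCP pose, the force, the opening and the grip force at its end, in the units of the state.
- state(): the state, without advancing time (a new reading comes with each control period).
- snapshot(name): name is "scene" or "top" or "wrist"; returns (picture, depth): 400x640x3 uint8, red, green, blue; 400x640 float32, mm along the optical axis (not along the pixel's ray), 0 where there is no reading.
- calibration(name): a dict with "fx", "fy", "cx", "cy" (pixels), "D" ([k1, k2, p1, p2, k3] as OpenCV has them; the pictures are not rectified), "origin" and "attitude" of the camera in the world. Camera axes: x right, y down, z forward; pixel columns grow to the right and rows downward; lengths in mm; the calibration is good to about 2 mm. A picture is of the moment at which its call begins: read the wrist's pose just before it. calibration takes no time and is no camera call; for the wrist camera it gives the pose at the moment of the call.
- close_job(): hands the job in; it is judged then, once.
Trained networks look in the newest picture that a camera, given by its name, has taken for a name from the list of things; names that differ only in an ending like _2 or _b are one class to them, and where a whole thing is asked for, a point or a joint stands for the part that bears it (a point fixed in the world has none). Each returns a list of dicts, best first, with "score" (0 to 1); they miss things now and then, are a little off and sometimes report something else, mostly with a low value. They report only what shows in the picture. A call takes as long as a camera call.
- look_for(camera, label): "rect" ([centre column, centre row, width, height] in pixels, round what is visible of it).
- place_of(camera, label): "position" ([column, row] in pixels: a listed point, or the origin of a listed thing).
The state is a dict: "time": time; "qpos": joint angles; "joint_vel": joint speeds; "joint_efforts": joint torques, N m; "eef_pos": TCP position; "orientation": TCP orientation; "contact_force": force on the tool from outside, world axes, zero at the start; "torque": the same for the moment, N m; "width": finger opening in mm; "grip_force": force on a finger pad.
Only numpy, scipy, OpenCV 4.12 (cv2) and the standard library are available. Lean on these libraries where they do the work, as an engineer would, in place of code of your own. Each camera call takes 0.05 s, during which the arm holds its last target. There are 200 camera calls.

TASK

The battery on the grey test dock has finished its test. Push the dock's orange lock slide fully home to its open end stop, then lift the black battery cassette straight up out of its sprung catches and lay it flat, grip upward, in the blue tray, setting it down rather than dropping it. Leave the lock slide fully open and do not disturb the other things on the bench.

Things in the scene. Friction and masses are not known exactly. Their poses are not given: they have to be found in the camera images.
- dock: Grey battery test dock, fixed: plate 140 (own x) x 220 (own y) x 24 mm. Origin at the centre of its underside, z up. The orange slide's track is on its -x side (nearer the robot). It stands left or right on the bench, turned up to 0.45 rad. Low aluminium strips (up to 10 mm above the plate, at least 1.5 mm play) guide the cassette in its seat.
- seat (a point): Centre of the cassette's seat on the dock plate, 24 mm up, at dock (15, 0) mm.
- catch (a point): Middle of one of two equal sprung steel rollers (20 mm diameter, 20 mm long) at dock (15, +67) and (15, -67) mm, 48 mm up. Each overhangs an end of the cassette by 3 mm and yields outwards when the cassette is pulled straight up: about 10 N in all, besides its weight, over the first 8 mm. Black housings behind them, 30 x 16 mm, at dock (15, +-88) mm, reach 60 mm up.
- lock_slide (a joint): Position (m) of the orange lock slide along its track, growing along the dock's own +y: 0 = locked end, 0.062 = open end stop. Starts at 0 to 0.015. Friction about 5 N, no spring: it stays where it is left. Its steel tongue (16 mm wide, reaching 7 mm over the cassette's edge) holds the cassette down until about 0.055.
- lock_grip (a point): Centre of the top face of the slide's upright orange grip block, 30 mm (dock x) x 24 mm (dock y), standing 43 mm above the slide's 48 mm long orange foot. The point is 90 mm above the bench, at dock x = -45 mm, y = 15 mm + slide position; it moves with the slide.
- cassette: Black battery cassette: flat body 64 (own x) x 120 (own y) x 16 mm with a silver, yellow-edged battery in its top; 0.15 to 0.31 kg. An upright grip rib in the middle, 16 mm thick (x), 54 mm long (y), runs from 16 to 52 mm above the underside. Origin at the centre of the underside, z up. At the start it sits in the dock's seat, aligned with the dock.
- tray: Empty blue tray, fixed: outside 112 (own x) x 172 (own y) x 18 mm high, walls and floor 5 mm thick (inside 102 x 162 mm). Origin at the centre of its underside, z up. Turned up to 0.45 rad; it stands on the other side of the bench from the dock.
- screwdriver: Bystander: red-handled screwdriver, 170 mm long, lying along its own x.
- screw_cup: Bystander: small steel cup, 52 mm across, 35 mm high; origin centre of underside.
- phone: Bystander: opened phone lying flat, 74 x 152 x 9 mm; origin centre of underside.
- old_battery: Bystander: silver battery with yellow ends lying bare on the bench, 62 x 98 x 6 mm; origin centre of underside. Not the one to move.
- bracket: Bystander: aluminium bracket, about 50 x 150 x 26 mm.
- cleaner: Bystander: closed white plastic bottle, 56 mm across, 130 mm high.
- brush: Bystander: brush, 150 mm long, lying near the robot.

How it is judged:
By the outcome, as a careful person would: the job done as asked, in the order asked, and still so for the second after the job is handed in, with the robot touching nothing.
It also fails if it takes over 54 s, if anything falls off the work surface, if the arm or the gripper's body presses on something with over 40 N, if the wrist force passes 120 N, or if a joint passes its speed limit or range.

## Working session

There is one attempt and no reset: what is moved stays moved. The work goes in short steps, Python scripts to look and compute and a shell command to move; the robot and the scene stay as the last step left them, time stands still between calls to the robot, and variables do not carry over. Pictures are saved under pics/ and viewed, at most 10 in all, crops included, and the job is handed in when it is done.

```bash
mkdir -p pics; cat > h.py <<'E'
from rig import *
import numpy as np, cv2
from scipy.spatial.transform import Rotation as R
def ray(c,px):
    K=np.array([[c["fx"],0,c["cx"]],[0,c["fy"],c["cy"]],[0,0,1.]])
    u=cv2.undistortPoints(np.array([[px]],float),K,np.array(c["D"],float))[0,0]
    A=np.array(c["attitude"],float)
    M=A if A.shape==(3,3) else R.from_rotvec(A).as_matrix()
    return np.array(c["origin"],float),M@np.array([u[0],u[1],1.])
def atz(c,px,z):
    o,d=ray(c,px); return o+d*(z-o[2])/d[2]
def snap(n,f):
    c=calibration(n); p,d=snapshot(n); cv2.imwrite("pics/"+f,p[:,:,::-1]); return c,p,d
E
python3 - <<'E'
from h import *
s=state();print(s["time"],s["eef_pos"],s["orientation"],s["width"],s["contact_force"])
for n in ("top","scene"):
    c,p,d=snap(n,n+"0.png"); print(n,c)
    for l,z in (("dock",0),("seat",24),("catch",48),("lock_grip",90),("cassette",24),("tray",0)):
        for r in place_of(n,l)[:2]: print(l,np.round(r["score"],2),np.round(r["position"]),np.round(atz(c,r["position"],z)))
print(state()["time"])
E
```

```text
0.0 [193.99744885 593.71878979 204.83019444] [-4.94004966e-01 -3.10240459e+00  1.94958406e-03] 94.27073391831611 [ 0.62638569 -0.33888833 -0.74530962]
top {'fx': 378.80221921777047, 'fy': 378.80221921777047, 'cx': 318.51095965602286, 'cy': 199.96399959401066, 'D': array([-0.05783176,  0.        ,  0.        ,  0.        ,  0.        ]), 'origin': array([ 475.82417937,  -60.72863106, 1014.3283577 ]), 'attitude': array([-2.21835549,  2.17105159, -0.10156128])}
dock 0.73 [388. 216.] [ 510. -270.    0.]
seat 0.59 [393. 207.] [ 532. -277.   24.]
catch 0.52 [370. 214.] [ 512. -212.   48.]
lock_grip 0.68 [392. 233.] [ 465. -260.   90.]
lock_grip 0.27 [204. 111.] [759. 212.  90.]
cassette 0.73 [391. 208.] [ 530. -271.   24.]
tray 0.9 [202. 216.] [499. 229.   0.]
scene {'fx': 407.2447291852645, 'fy': 407.2447291852645, 'cx': 320.51456927815565, 'cy': 195.8957266921445, 'D': array([0.00714365, 0.        , 0.        , 0.        , 0.        ]), 'origin': array([1273.18193311,   95.25855164, 1010.13865174]), 'attitude': array([-1.65705666, -2.04192778,  0.72404202])}
dock 0.81 [260. 194.] [ 516. -271.    0.]
seat 0.74 [256. 190.] [ 519. -280.   24.]
seat 0.46 [289. 152.] [ 340. -222.   24.]
catch 0.52 [277. 183.] [ 499. -217.   48.]
lock_grip 0.78 [266. 164.] [ 466. -257.   90.]
lock_grip 0.54 [255. 192.] [ 580. -256.   90.]
tray 0.83 [418. 214.] [492. 226.   0.]
tray 0.29 [422. 300.] [774. 252.   0.]
0.7
```

View pics/top0.png

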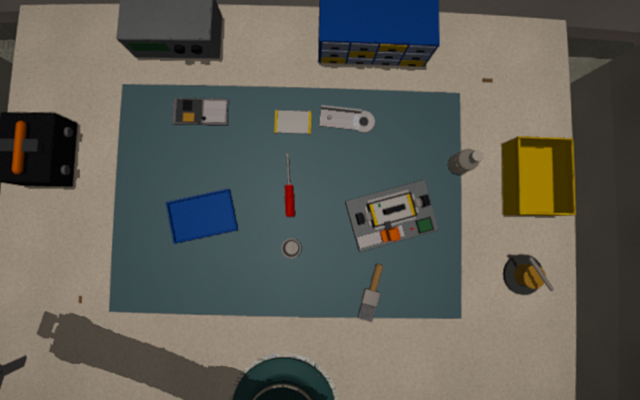

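View pics/scene0.png

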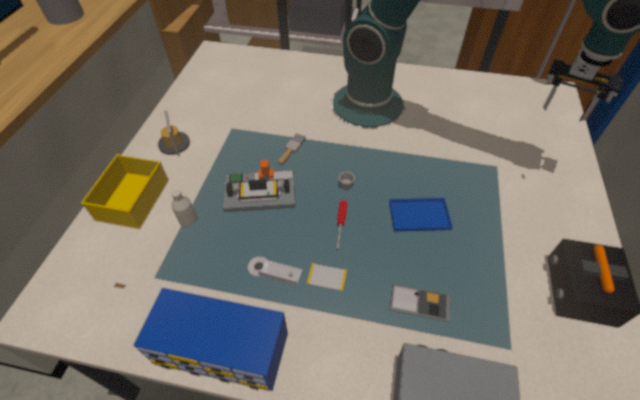

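The top view shows the dock right at about (391,215), with the orange grip at (391,233) and the rib at (394,209). The tray is left at (202,216), and both are turned slightly. Next I'll get the angles by colour and work out the approach over the tray.

```bash
cat >> h.py <<'E'
def yawT(): # tool y direction angle in world
    M=R.from_rotvec(state()["orientation"]).as_matrix(); return np.arctan2(M[1,1],M[0,1])
def go(x,y,z,yw):
    """tool-frame delta (mm) to TCP target, spin deg to make tool-y point at angle yw (mod pi)"""
    s=state(); M=R.from_rotvec(s["orientation"]).as_matrix()
    d=M.T@(np.array([x,y,z])-s["eef_pos"])
    a=(yw-np.arctan2(M[1,1],M[0,1])+np.pi/2)%np.pi-np.pi/2
    print("go d",np.round(d,1),"spin",round(-np.degrees(a),2),"(tool down: +spin = -yaw) q7",round(s["qpos"][6],2))
def rect(c,mask,z):
    cs,_=cv2.findContours(mask.astype(np.uint8),cv2.RETR_EXTERNAL,cv2.CHAIN_APPROX_NONE)
    k=max(cs,key=cv2.contourArea)[:,0]
    P=np.array([atz(c,q,z)[:2] for q in k],np.float32)
    r=cv2.minAreaRect(P); b=cv2.boxPoints(r); e=[b[1]-b[0],b[2]-b[1]]; L=max(e,key=np.linalg.norm)
    th=np.arctan2(-L[0],L[1]); th=(th+np.pi/2)%np.pi-np.pi/2  # yaw with own y = long side
    return np.round(r[0],1),np.round(r[1],1),round(float(th),3)
E
python3 - <<'E'
from h import *
c=calibration("top"); p=cv2.imread("pics/top0.png").astype(int); B,G,Rr=p[...,0],p[...,1],p[...,2]
m=(B>110)&(B>1.6*G)&(Rr<60); m[:150]=0
print("tray",rect(c,m,18))
m=(abs(B-Rr)<25)&(Rr>70); m[:,:340]=0;m[:,440:]=0;m[:170]=0;m[255:]=0
print("dock",rect(c,cv2.morphologyEx(m.astype(np.uint8),cv2.MORPH_CLOSE,np.ones((9,9))),24))
go(490,228,300,.2+0)
E
```

```text
tray (array([497.7, 223.4]), array([ 97.6, 155.6]), 0.241)
dock (array([ 511.9, -266.2]), array([204.3, 257. ]), 0.017)
go d [-394.9 -256.1  -94.5] spin 60.45 (tool down: +spin = -yaw) q7 -0.05
```

```bash
python3 -m jog '[[-0.04,-0.026,-0.01,0],[-0.04,-0.026,-0.01,0],[-0.04,-0.026,-0.01,0],[-0.04,-0.026,-0.01,0],[-0.04,-0.026,-0.01,0],[-0.04,-0.026,-0.01,0],[-0.04,-0.026,-0.01,0],[-0.04,-0.026,-0.01,0]]'; python3 -m jog '[[-0.03,-0.02,-0.005,0],[-0.03,-0.02,-0.005,0],[0,0,0,0]]'
python3 - <<'E'
from h import *
c=calibration("wrist");print(c["origin"]-state()["eef_pos"],c["attitude"])
c,p,d=snap("wrist","w1.png")
for r in place_of("wrist","tray")[:2]: print(r["score"],atz(c,r["position"],0))
p=p.astype(int);m=(p[...,2]>1.6*p[...,1])&(p[...,2]>60)
print("tray",rect(c,m,18))
go(470,-270,300,1.87)
E
```

```text
time: 1.5
eef_pos: [434.6, 295.3, 286.2]
orientation: [0.494, 3.102, 0.001]
contact_force: [-0.2, 1.1, 0.6]
width: 94.2
grip_force: 0.0
time: 1.8
eef_pos: [481.0, 236.2, 296.3]
orientation: [0.504, 3.099, -0.0]
contact_force: [0.2, 0.6, 0.5]
width: 93.8
grip_force: 0.0
[-67.25505663  23.06078522 179.68435775] [2.37736594 1.7148468  0.21481642]
0.91 [496.20763524 230.09250657   0.        ]
tray (array([499.3, 228.7]), array([111.7, 170.5]), 0.24)
go d [-151.  -487.3   -4.5] spin -35.31 (tool down: +spin = -yaw) q7 0.77
```

View pics/w1.png

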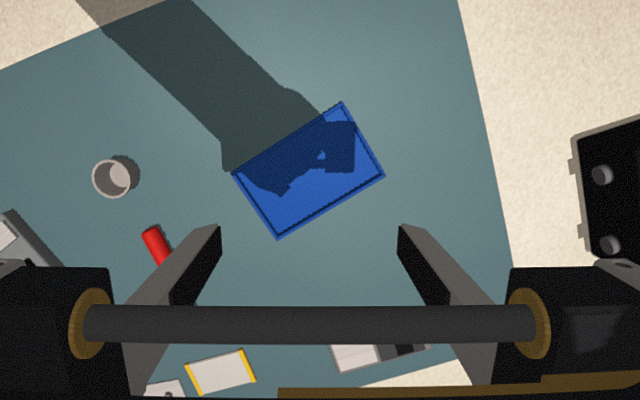

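The wrist view shows the tray whole at about (310,170). The fit gives centre (499,229) and yaw 0.24, and the size matches. Now to the dock.

```bash
python3 -m jog '[[-0.0145,-0.04,-0.003,0],[-0.0145,-0.04,-0.003,0],[-0.0145,-0.04,-0.003,0],[-0.0145,-0.04,-0.003,0],[-0.0145,-0.04,-0.003,0],[-0.0145,-0.04,-0.003,0],[-0.0145,-0.04,-0.003,0],[-0.0145,-0.04,-0.003,0]]' >/dev/null; python3 -m jog '[[-0.0145,-0.04,-0.003,0],[-0.0145,-0.04,-0.003,0],[-0.0145,-0.04,-0.003,0],[-0.0145,-0.04,-0.003,-7],[0,0,0,-7],[0,0,0,-7],[0,0,0,-7],[0,0,0,-7]]' 0.6 10; python3 -m jog '[[0,0,0,0],[0,0,0,0]]'
python3 - <<'E'
from h import *
c,p,d=snap("wrist","w2.png")
np.save("w2d.npy",d); import pickle; pickle.dump(c,open("w2c.pkl","wb"))
for l,z in (("dock",0),("seat",24),("catch",48),("lock_grip",90),("cassette",24)):
    for r in place_of("wrist",l)[:3]: print(l,round(r["score"],2),np.round(r["position"]),np.round(atz(c,r["position"],z),1))
E
```

```text
time: 3.5
eef_pos: [495.2, -267.9, 331.2]
orientation: [0.47, -3.106, -0.001]
contact_force: [0.3, 0.7, 0.2]
width: 56.4
grip_force: 0.0
time: 3.7
eef_pos: [494.9, -268.5, 331.3]
orientation: [0.455, -3.108, -0.0]
contact_force: [0.7, -0.6, -0.8]
width: 56.4
grip_force: 0.0
dock 0.85 [298. 162.] [ 510.3 -279.5    0. ]
seat 0.16 [159. 220.] [ 645.5 -448.9   24. ]
catch 0.71 [348. 180.] [ 506.7 -210.7   48. ]
lock_grip 0.68 [316. 140.] [ 465.  -268.3   90. ]
cassette 0.85 [305. 179.] [ 527.5 -264.8   24. ]
```

View pics/w2.png

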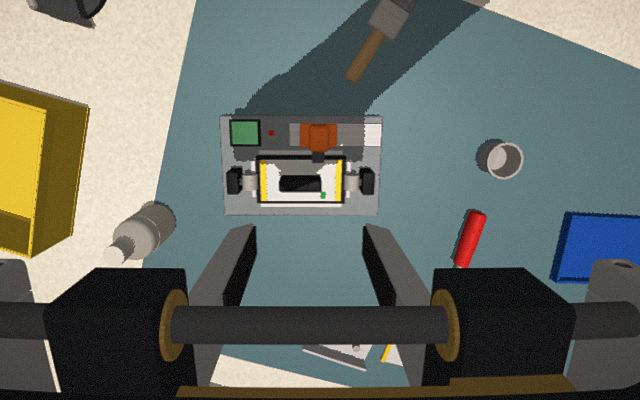

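The dock is square in view at about (220–383, 116–214), with the orange grip at (318,136) and the rib at (300,184). I'll refine its pose from depth and colour.

```bash
python3 - <<'E'
from h import *
import pickle
c=pickle.load(open("w2c.pkl","rb")); d=np.load("w2d.npy"); p=cv2.imread("pics/w2.png").astype(int)
K=np.array([[c["fx"],0,c["cx"]],[0,c["fy"],c["cy"]],[0,0,1.]])
vv,uu=np.mgrid[90:230,200:400]
u=cv2.undistortPoints(np.stack([uu,vv],-1).reshape(-1,1,2).astype(float),K,np.array(c["D"],float))[:,0]
z=d[90:230,200:400].ravel()
W=np.array(c["origin"])+(np.c_[u,np.ones(len(u))]*z[:,None])@R.from_rotvec(c["attitude"]).as_matrix().T
W=W.reshape(140,200,3); Z=W[...,2]
print("bench z",np.median(Z[:,:8]),"plate",np.median(Z[26:30,70:75]))
full=np.zeros(d.shape,bool); full[90:230,200:400]=(Z>14)
full=cv2.morphologyEx(full.astype(np.uint8),cv2.MORPH_OPEN,np.ones((5,5)))
print("dock",rect(c,full,24))
q=W[(Z>14)]; P=q[(q[:,2]<32)][:,:2].astype(np.float32)
r=cv2.minAreaRect(P);print("dock pts",r)
sub=p[90:230,200:400]; o=(sub[...,2]>1.8*sub[...,1])&(sub[...,2]>90)
g=W[o&(Z>82)&(Z<98)]; print("grip",len(g),g.mean(0),cv2.minAreaRect(g[:,:2].astype(np.float32)))
g=W[(Z>70)&(Z<82)&~o]; g=g[(abs(g[:,0]-527)<30)&(abs(g[:,1]+268)<45)]; print("rib",len(g),g.mean(0),cv2.minAreaRect(g[:,:2].astype(np.float32)))
print("tool y",yawT())
E
```

```text
bench z 1.3296816157398723 plate 24.006961671165186
dock (array([ 512.3, -275. ]), array([139.6, 218.6]), 0.291)
dock pts ((512.9382934570312, -275.0353698730469), (140.5221710205078, 220.159912109375), 16.59803581237793)
grip 501 [ 462.40193789 -265.50665519   90.44876654] ((462.39434814453125, -265.0387878417969), (30.274394989013672, 22.437318801879883), 16.78028678894043)
rib 563 [ 526.07711054 -270.01794      75.92185345] ((527.1326293945312, -270.25469970703125), (16.367969512939453, 52.595218658447266), 16.43891143798828)
tool y 1.863323162776356
```

```bash
python3 - <<'E'
from h import *
go(462.4,-265.3,58,np.pi/2+.29)
E
```

```text
go d [ 29.7  13.1 273.4] spin 0.14 (tool down: +spin = -yaw) q7 2.43
```

```bash
python3 -m jog '[[0.015,0.0065,0.03,0],[0.015,0.0065,0.04,0],[0,0,0.04,0],[0,0,0.04,0],[0,0,0.04,0],[0,0,0.03,0],[0,0,0.01,0],[0,0,0,0]]'; python3 - <<'E'
from h import *
go(462.4,-265.3,58,np.pi/2+.29)
E
```

```text
time: 4.8
eef_pos: [461.8, -265.6, 100.9]
orientation: [0.458, -3.106, -0.001]
contact_force: [0.4, 0.2, 0.9]
width: 56.6
grip_force: 0.0
go d [-0.8  0.1 42.9] spin 0.17 (tool down: +spin = -yaw) q7 2.57
```

```bash
python3 -m jog '[[0,0,0.02,0],[0,0,0.015,0],[0,0,0.008,0],[0,0,0,0]]' ; python3 -m jog '[[0,0,0,0],[0,0,0,0],[0,0,0,0],[0,0,0,0]]' 0 15
```

```text
time: 5.2
eef_pos: [462.0, -265.6, 58.2]
orientation: [0.459, -3.107, -0.0]
contact_force: [-0.5, 0.5, 0.0]
width: 56.9
grip_force: 0.0
time: 5.6
eef_pos: [462.3, -265.7, 58.8]
orientation: [-0.459, 3.107, -0.0]
contact_force: [-0.4, 0.1, 0.0]
width: 27.7
grip_force: 0.0
```

```bash
python3 -m jog '[[0,0,0,0],[0,0,0,0]]'; python3 -m jog '[[0,0.01,0,0],[0,0.01,0,0],[0,0.01,0,0],[0,0.01,0,0],[0,0.005,0,0],[0,0.003,0,0],[0,0.001,0,0],[0,0,0,0]]'
```

```text
time: 5.8
eef_pos: [462.3, -265.8, 58.7]
orientation: [-0.459, 3.107, -0.001]
contact_force: [-0.8, -0.8, 4.5]
width: 23.8
grip_force: 15.0
time: 6.6
eef_pos: [448.5, -218.9, 58.7]
orientation: [-0.459, 3.107, -0.001]
contact_force: [2.7, -1.4, 2.9]
width: 24.1
grip_force: 15.0
```

Moved 49 mm. Now the end stop, in small steps.

```bash
python3 -m jog '[[0,0.002,0,0],[0,0.001,0,0],[0,0.001,0,0],[0,0,0,0]]';python3 -m jog '[[0,0.001,0,0],[0,0.001,0,0],[0,0,0,0]]';python3 -m jog '[[0,0.001,0,0],[0,0.001,0,0],[0,0,0,0]]'
```

```text
time: 7.0
eef_pos: [447.4, -215.3, 58.7]
orientation: [-0.459, 3.107, -0.001]
contact_force: [3.9, -3.0, 3.0]
width: 23.7
grip_force: 15.0
time: 7.3
eef_pos: [447.0, -214.2, 58.8]
orientation: [-0.458, 3.106, -0.003]
contact_force: [4.9, -7.1, -2.0]
width: 23.9
grip_force: 15.0
time: 7.6
eef_pos: [446.9, -214.0, 58.9]
orientation: [-0.457, 3.106, -0.008]
contact_force: [11.5, -19.7, -12.6]
width: 24.2
grip_force: 15.0
```

End stop reached: the force rose to 23 N with no further travel. Opening and rising.

```bash
python3 -m jog '[[0,0,0,0],[0,0,0,0],[0,0,0,0],[0,0,0,0]]' 0.55; python3 -m jog '[[0,0,-0.04,0],[0,0,-0.04,0],[0,0,-0.04,0],[0,0,-0.03,0],[0,0,0,8],[0,0,0,8],[0,0,0,8],[0,0,0,8]]'; python3 -m jog '[[0,0,0,8],[0,0,0,8],[0,0,0,8],[0,0,0,8],[0,0,0,8],[0,0,0,8],[0,0,0,8],[0,0,0,0]]';python3 - <<'E'
from h import *
go(527,-270.5,45,.29)
c,p,d=snap("wrist","w3.png")
for l,z in (("lock_grip",90),("cassette",24)):
    for r in place_of("wrist",l)[:1]: print(l,r["score"],atz(c,r["position"],z))
E
```

```text
time: 8.0
eef_pos: [445.3, -210.8, 58.3]
orientation: [0.459, -3.107, -0.001]
contact_force: [0.6, 0.1, 0.2]
width: 50.4
grip_force: 0.0
time: 8.8
eef_pos: [445.4, -210.8, 208.4]
orientation: [-0.424, -3.113, -0.0]
contact_force: [-0.0, 0.3, -0.2]
width: 52.1
grip_force: 0.0
time: 9.6
eef_pos: [445.5, -210.8, 208.3]
orientation: [-1.831, -2.552, 0.0]
contact_force: [-0.0, 0.1, -0.3]
width: 51.9
grip_force: 0.0
go d [-82.7  58.2 163.3] spin 2.06 (tool down: +spin = -yaw) q7 0.9
lock_grip 0.91 [ 447.48102501 -214.58236999   90.        ]
cassette 0.66 [ 525.93765477 -269.2743024    24.        ]
```

View pics/w3.png

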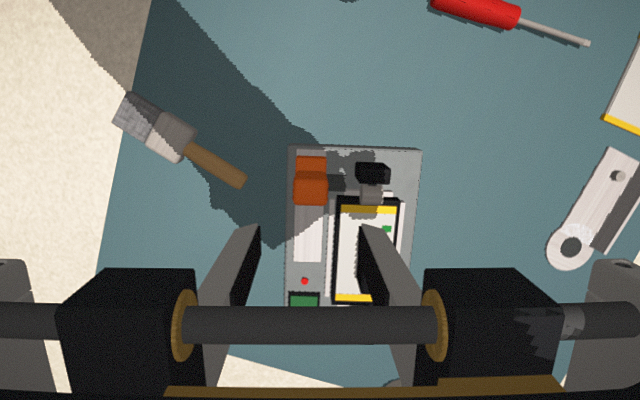

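The slide sits at its open end (orange at (310,180)), at about 61.5 mm of 62. Its tongue at (337,183) is clear of the cassette, whose edge is at (360,205).

```bash
python3 -m jog '[[-0.028,0.02,0,2],[-0.028,0.019,0,0],[-0.027,0.019,0,0],[0,0,0.04,0],[0,0,0.03,0],[0,0,0.02,0],[0,0,0,0]]';python3 - <<'E'
from h import *
go(527,-270.5,45,.29)
E
```

```text
time: 10.45
eef_pos: [524.5, -272.2, 116.0]
orientation: [-1.867, -2.521, 0.002]
contact_force: [0.6, -0.6, 0.3]
width: 52.0
grip_force: 0.0
go d [ 0.8  3.1 71. ] spin 0.33 (tool down: +spin = -yaw) q7 1.08
```

```bash
python3 -m jog '[[0.001,0.003,0.02,0.5],[0,0,0.025,0],[0,0,0.015,0],[0,0,0.01,0],[0,0,0,0]]'; python3 -m jog '[[0,0,0,0],[0,0,0,0],[0,0,0,0],[0,0,0,0],[0,0,0,0],[0,0,0,0],[0,0,0,0]]' 0 50
```

```text
time: 10.95
eef_pos: [528.2, -271.0, 48.1]
orientation: [-1.883, -2.514, 0.0]
contact_force: [0.3, 1.3, -0.0]
width: 51.8
grip_force: 0.0
time: 11.65
eef_pos: [528.4, -271.1, 48.7]
orientation: [1.884, 2.514, -0.0]
contact_force: [-3.0, -0.2, 6.6]
width: 15.6
grip_force: 50.0
```

```bash
python3 -m jog '[[0,-0.0005,-0.002,0],[0,0,-0.003,0],[0,0,-0.003,0],[0,0,-0.003,0],[0,0,-0.003,0]]'; python3 -m jog '[[0,0,-0.004,0],[0,0,-0.005,0],[0,0,-0.008,0],[0,0,-0.01,0],[0,0,0,0]]'
```

```text
time: 12.15
eef_pos: [528.1, -271.1, 62.9]
orientation: [1.884, 2.514, 0.0]
contact_force: [0.0, 0.7, -5.6]
width: 15.5
grip_force: 50.0
time: 12.65
eef_pos: [528.8, -271.6, 91.3]
orientation: [1.882, 2.512, 0.001]
contact_force: [0.1, -1.0, -2.3]
width: 15.9
grip_force: 50.0
```

```bash
python3 -m jog '[[0,0,-0.02,0],[0,0,-0.03,0],[0,0,-0.04,0],[0,0,-0.03,0],[0,0,0,0]]';python3 - <<'E'
from h import *
go(499,229,210,.24)
E
```

```text
time: 13.15
eef_pos: [529.4, -272.1, 213.4]
orientation: [1.881, 2.51, 0.003]
contact_force: [0.2, -0.1, -3.0]
width: 16.0
grip_force: 50.0
go d [489.5 111.5   2.3] spin 2.55 (tool down: +spin = -yaw) q7 1.0
```

```bash
python3 -m jog '[[0.015,0.0035,0,0],[0.025,0.0055,0,0],[0.035,0.008,0,0],[0.035,0.008,0,0],[0.035,0.008,0,0],[0.035,0.008,0,0],[0.035,0.008,0,0],[0.035,0.008,0,0]]' >/dev/null; python3 -m jog '[[0.035,0.008,0,0],[0.035,0.008,0,0],[0.035,0.008,0,0],[0.035,0.008,0,0],[0.035,0.008,0,0],[0.035,0.008,0,0],[0.02,0.0045,0,0],[0.01,0.002,0,2.5]]'; python3 -m jog '[[0,0,0,0],[0,0,0,0]]';python3 - <<'E'
from h import *
go(499,229,210,.24)
c,p,d=snap("wrist","w4.png");cs,p,d=snap("scene","s4.png")
cv2.imwrite("pics/s4c.png",cv2.resize(p[120:300,340:520,::-1],None,fx=3,fy=3))
E
```

```text
time: 14.75
eef_pos: [496.5, 232.8, 208.5]
orientation: [-1.935, -2.475, 0.001]
contact_force: [0.9, -0.1, -2.6]
width: 15.5
grip_force: 50.0
time: 14.95
eef_pos: [497.2, 229.8, 208.9]
orientation: [1.937, 2.473, -0.001]
contact_force: [-0.4, -0.3, -2.2]
width: 15.6
grip_force: 50.0
go d [-1.2  1.5 -1.1] spin 0.11 (tool down: +spin = -yaw) q7 -0.05
```

View pics/s4c.png

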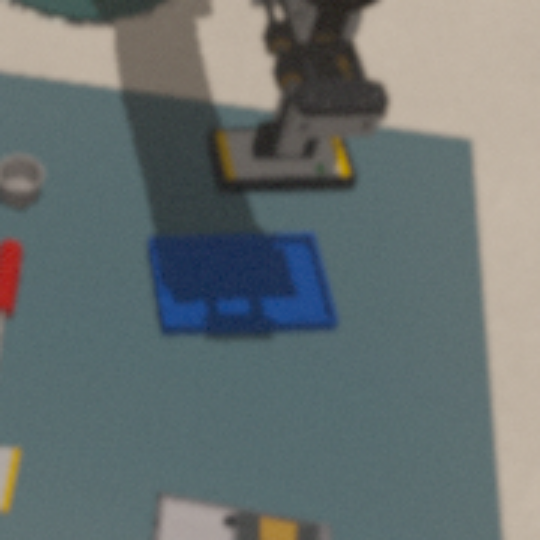

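View pics/w4.png

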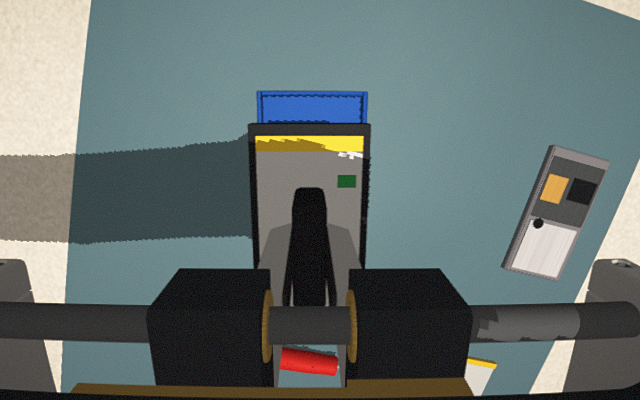

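The cassette hangs level in the grip and in line with the tray below it (tray edge at (312,105), cassette edge at (309,127)). Lowering.

```bash
python3 -m jog '[[-0.001,0.0015,0.03,0],[0,0,0.04,0],[0,0,0.04,0],[0,0,0.03,0],[0,0,0.02,0],[0,0,0.009,0],[0,0,0,0]]'; python3 -m jog '[[0,0,0.003,0],[0,0,0.002,0],[0,0,0.001,0],[0,0,0,0]]'
```

```text
time: 15.75
eef_pos: [498.9, 229.1, 39.9]
orientation: [-1.939, -2.472, 0.002]
contact_force: [0.4, 0.4, -1.6]
width: 15.8
grip_force: 50.0
time: 16.15
eef_pos: [499.2, 230.1, 34.8]
orientation: [1.938, 2.473, 0.001]
contact_force: [-0.4, 0.3, -2.2]
width: 15.5
grip_force: 50.0
```

```bash
python3 -m jog '[[0,0,0.002,0],[0,0,0.001,0],[0,0,0.001,0],[0,0,0,0]]'; python3 -m jog '[[0,0,0.001,0],[0,0,0,0]]';  python3 -m jog '[[0,0,0.0005,0],[0,0,0,0]]'
```

```text
time: 16.55
eef_pos: [499.0, 229.8, 30.3]
orientation: [1.938, 2.472, -0.0]
contact_force: [-0.8, 0.3, -2.4]
width: 15.8
grip_force: 50.0
time: 16.75
eef_pos: [499.1, 229.9, 29.7]
orientation: [-1.938, -2.472, -0.0]
contact_force: [-2.5, -0.5, 4.9]
width: 15.2
grip_force: 50.0
time: 16.95
eef_pos: [499.2, 229.9, 29.7]
orientation: [-1.938, -2.472, -0.001]
contact_force: [-5.9, -3.1, 16.0]
width: 15.5
grip_force: 50.0
```

Contact is firm, so I'll release and rise.

```bash
python3 -m jog '[[0,0,0,0],[0,0,0,0],[0,0,0,0],[0,0,0,0]]' 0.5; python3 -m jog '[[0,0,-0.02,0],[0,0,-0.03,0],[0,0,-0.04,0],[0,0,-0.04,0],[0,0,-0.04,0],[-0.04,0,-0.02,0],[-0.04,0,0,0],[0,0,0,0]]';python3 - <<'E'
from h import *
c,p,d=snap("wrist","w5.png"); ct,p,d=snap("top","t5.png")
for n,cc in (("wrist",c),("top",ct)):
  for l,z in (("cassette",5),("lock_grip",90),("tray",0)):
    for r in place_of(n,l)[:1]: print(n,l,r["score"],atz(cc,r["position"],z))
a=cv2.imread("pics/w5.png");b=cv2.imread("pics/t5.png")
cv2.imwrite("pics/f5.png",np.vstack([cv2.resize(a,(480,300)),cv2.resize(b[80:330,100:500],(480,300))]))
E
```

```text
time: 17.35
eef_pos: [499.1, 229.9, 28.9]
orientation: [1.938, 2.472, -0.0]
contact_force: [0.3, 0.1, -0.7]
width: 43.9
grip_force: 0.0
time: 18.15
eef_pos: [519.4, 147.2, 220.0]
orientation: [1.945, 2.465, 0.002]
contact_force: [-1.2, 1.7, -0.4]
width: 47.2
grip_force: 0.0
wrist cassette 0.75 [498.71820808 232.90252834   5.        ]
top cassette 0.53 [503.53904835 232.38480624   5.        ]
top lock_grip 0.8 [ 444.62553908 -206.2414877    90.        ]
top tray 0.43 [ 523.78764455 -280.98809021    0.        ]
```

View pics/f5.png

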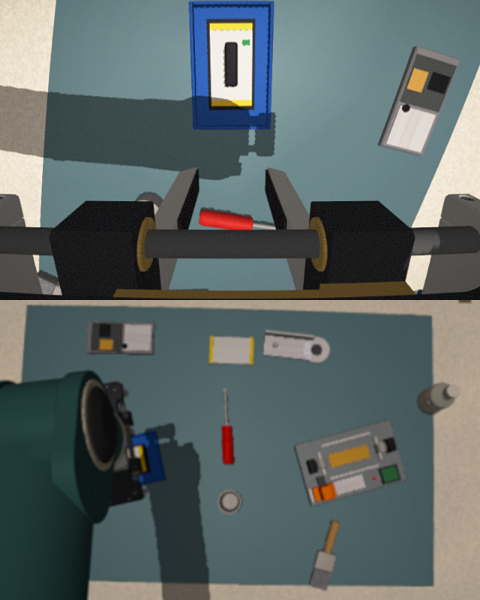

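The cassette lies flat and grip-up, centred in the tray (rib at (232,64)). The dock seat is empty, the slide is at its open end (323,492), and the other things are where they were.

```bash
python3 -c "
from rig import *
print(close_job())"
```

```text
the job is handed in; nothing more can be done
None
```

The job is handed in: the lock slide is fully open against its end stop, and the cassette lies flat and grip-up in the blue tray, set down gently, with the other things undisturbed.

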